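Reset and start the pose timer

ROBOT

A 7-joint arm with a two-finger parallel gripper is mounted at the origin on the work surface. World frame = base frame: x ahead of the robot, y to its left, z up, the work surface at z = 0. Lengths are in m, angles in rad, forces in N, time in s.
With the tool pointing down it reaches from about 0.4 to 0.85 m from the base axis. Payload 6.9 kg.
Tool frame: the origin (TCP) lies where the fingers leave the gripper's body, on its centre line; the fingertips stand 73 mm ahead of it and the grasp point (between the pads) lies 54 mm ahead of it (arm.tip_extent is the distance from the TCP to the fingertips, in m); z points along the fingers, y is the direction in which the jaws open and shut (so a half turn about z gives the same grasp; the last joint's range is limited). The gripper opens to 85 mm and grips with 20 to 120 N. Pads are 22 mm wide; open, the fingers measure 114 mm over their backs; the gripper's body (76 mm by 85 mm) begins 54 mm behind the grasp point. The pads swing forward as they close: fully open they stand 13 mm farther back than shut.
Start: joints at [-1.177, 0.507, -0.238, 1.5, 0.126, 1.149, -0.155], TCP at [0.178, 0.599, 0.304] pointing down, gripper open.
Joint ranges: [-3.08, 3.08], [-0.24, 2.05], [-1.43, 1.35], [0, 2.5], [-1.52, 4.66], [0.17, 1.96], [-2.89, 2.89]. Speed limits (rad/s): [2.39, 2.39, 3.14, 3.14, 3.14, 3.14, 3.14].

INTERFACE

Orientations are given as [roll, pitch, yaw] about the fixed x, y, z axes, in that order (R = Rz(yaw) Ry(pitch) Rx(roll)).
In Python, from plant import arm gives the robot as it stands. The module is installed in compiled form; this text tells all that it offers.
- The arm moves only by the tool jog_arm, never from a script. Its argument "motion" is a list of rows, each a list of 4 numbers: the shift along the tool's x, y, z in cm, then the turn about the tool's z in rad. In form: [[tx, ty, tz, spin], ...]. A call has 1 to 5 rows; each row is the pose to reach, as a shift and turn from the pose commanded when the call began, along the tool's axes at that moment; what a row does not reach only later rows make up. A row lasts 1/8 s, in which the tool goes at most 62.5 mm and 10.7 degrees, less where a joint would pass 70% of its speed; a pose out of reach is approached as far as the arm can. A call with a gripper value outside its range is refused whole. "hand" is the closure, from 0 (fully open) to 1 (shut), set as the call begins (left out, the last holds). The fingers move at their own pace and stop on an object; "grip_force" is the grip in N (left out, the last holds). Time passes only in rows, so rows that repeat a pose let the fingers close. It gives the time, the measured TCP pose, the force and the opening at its end, in the units of the state.
- arm.read_state(): the state, without advancing time (a new reading comes with each control period).
- arm.camera(name): name is "scene" or "top"; returns a dict with "pixels" (400x640x3 uint8, red, green, blue), "camera_matrix" (3x3 intrinsics, pixels), "rvec" (rotation vector, rad) and "tvec" (3), from world to camera coordinates, as OpenCV has them. Camera axes: x right, y down, z forward; pixel columns grow to the right and rows downward; lengths in m; the calibration is good to about 2 mm. A picture is of the moment at which its call begins. There is no depth.
- arm.sign_off(): hands the job in, once; it reports no verdict.
Trained networks look in a picture, given as the dict that the camera call returned (one of the last four; its "shot" number tells which), for a name from the list of things; names that differ only in an ending like _2 or _b are one class to them, and where a whole thing is asked for, a point or a joint stands for the part that bears it (a point fixed in the world has none). Each returns a list of dicts, best first, with "p" (0 to 1); they miss things now and then, are a little off and sometimes report something else, mostly with a low value. They report only what shows in the picture. A call takes as long as a camera call. They do not tell look-alikes from the thing itself.
- arm.recognise(picture, thing): "point" ([x, y, z] in m, in world coordinates, good to about 4 mm: the middle of the surface that is visible of it).
- arm.place_of(picture, thing): "point" ([x, y, z] in m, in world coordinates, good to about 4 mm: a listed point, or the origin of a listed thing).
The state is a dict: "t": time; "qpos": joint angles; "qd": joint speeds; "joint_torque": joint torques, N m; "eef_pos": TCP position; "tool_rot": TCP orientation; "contact_force": force on the tool from outside, world axes, zero at the start; "moment": the same for the moment, N m; "grip_width": opening from 0.0 (shut) to 1.0 (fully open).
Only numpy, scipy, OpenCV 4.12 (cv2) and the standard library are available. Lean on these libraries where they do the work, as an engineer would, in place of code of your own. Each camera call takes 0.05 s, during which the arm holds its last target.

TASK

Get the life-drawing pose timer running: with a fingertip press its small round reset key well in, past half of its travel, and let it spring back up, then press down the raised end of its long see-saw start bar as far as it goes, and take the hand away. Press gently; do not grip, lift or shove the timer along, and do not press or move the bell, the stamp or anything else on the table.

Things in the scene. Friction and masses are not known exactly. Their poses are not given: they have to be found in the camera images.
- timer: the pose timer, a loose grey box about 0.6 kg, 80 mm (its x) by 160 mm (its y), its top 42 mm above the table; origin at the centre of its underside, z up, its dark display on the -x side. On its top, along the centre line: the round black reset key at y = +55 mm, and the black see-saw start bar whose pivot is at y = -25 mm. It stands on the table in any place among the bell and stamp, turned up to 69 degrees either way
- reset_top (a point): centre of the top of the round reset key: 22 mm across, standing 20 mm proud of the timer's top (62 mm above the table). Spring key: about 1.5 N starts it, 5 N holds it half in (7 mm) and 8.5 N fully in (14 mm down); springs back up when let go
- reset_key (a joint): reset key travel in m: 0 up, 0.014 fully pressed in
- start_pad (a point): point on the upper face of the start bar's raised end, 36 mm from the pivot towards the timer's -y end: where to press. The bar is 30 mm wide and 90 mm long (along the timer's y); its level top is 65 mm above the table at the pivot, and the raised tip starts about 72 mm and ends about 58 mm above the table
- start_bar (a joint): start bar tilt in rad: 0 stopped (outer end, away from the reset key, raised about 0.15 rad above level; it may start up to 0.04), 0.30 running (outer end fully down, 0.15 rad below level, against a stop; beyond that the whole bar gives softly up to 6 mm, on a sprung pivot that yields only from 6 N). No spring: it stays where it is left by friction, about 1.5 N pushed at its tip, 3 N at 20 mm from the pivot
- bell: steel desk bell, 86 mm across, 60 mm high with a small push key on top; leave alone. Origin at the centre of its underside
- bell_key (a joint): bell key travel in m: 0 up, 0.006 pressed
- stamp: self-inking stamp, 44 mm by 68 mm, 90 mm high, with a sprung black head; leave alone. Origin at the centre of its underside
- stamp_head (a joint): stamp head travel in m: 0 up, 0.014 pressed
- tape: roll of paper tape lying flat, 100 mm across, 24 mm high; leave alone. Origin at the centre of its underside
- paint_jar: jar with a white cap, 62 mm across, 75 mm high; leave alone. Origin at the centre of its underside
- water_cup: white cup, 68 mm across, 75 mm high; leave alone. Origin at the centre of its underside
- eraser: white eraser block, 24 mm by 58 mm, 14 mm high; leave alone. Origin at the centre of its underside
- sharpener: metal pencil sharpener block, 30 mm by 40 mm, 28 mm high; leave alone. Origin at the centre of its underside
Things that resemble listed ones, but are neither listed nor needed, are in the scene too. Leave any turquoise look-alike of the timer alone.

How it is judged:
By the outcome, as a careful person would: the job done as asked, in the order asked, and still so for the second after the job is handed in, with the robot touching nothing.
It also fails if it takes over 40 s, if anything falls off the work surface, if the arm or the gripper's body presses on something with over 40 N, if the wrist force passes 120 N, or if a joint passes its speed limit or range.

## Working session

There is one attempt and no reset: what is moved stays moved. The work goes in short steps, Python scripts to look and compute and a tool call to move; the robot and the scene stay as the last step left them, time stands still between calls to the robot, and variables do not carry over. Pictures are saved under pics/ and viewed, and the job is handed in when it is done.

Besides the shell and the picture viewer there is one more tool, called as name(argument=value, ...) on one line, values as JSON. jog_arm: Moves the arm, as the interface text tells. Its arguments: {"type":"object","properties":{"motion":{"type":"array"},"hand":{"type":"number"},"grip_force":{"type":"number"}},"required":["motion"]}

```bash
mkdir -p pics
python3 - <<'E'
from plant import arm
import cv2
s=arm.read_state();print({k:s[k] for k in('t','eef_pos','tool_rot','contact_force','grip_width')})
for n in('top','scene'):
    c=arm.camera(n);cv2.imwrite(f'pics/{n}0.png',c['pixels'][:,:,::-1])
    print(n,c['camera_matrix'],c['rvec'],c['tvec'])
    for t in('timer','reset_top','start_pad','reset_key','bell','stamp'):
        print(t,[(round(d['p'],2),[round(v,3) for v in d['point']]) for d in arm.place_of(c,t)] if 'key' not in t else [(round(d['p'],2),[round(v,3) for v in d['point']]) for d in arm.recognise(c,t)])
E
```

```text
{'t': 0.0, 'eef_pos': array([0.17798983, 0.59871164, 0.30301615]), 'tool_rot': array([-3.13974469e+00,  4.94202803e-05,  2.85275091e+00]), 'contact_force': array([-0.58401483,  0.02141222, -0.55717092]), 'grip_width': 1.005781000142044}
top [[390.05629404   0.         322.30835341]
 [  0.         390.05629404 202.27321373]
 [  0.           0.           1.        ]] [ 2.07644809 -2.14039284  0.23382786] [-0.03429775  0.52816721  1.09417614]
timer [(0.79, [0.323, 0.275, 0.002]), (0.76, [0.638, -0.002, -0.001]), (0.7, [0.362, -0.468, -0.0]), (0.56, [0.258, -0.262, -0.001])]
reset_top [(0.64, [0.401, -0.423, 0.066]), (0.55, [0.207, -0.245, 0.056]), (0.47, [0.633, 0.049, 0.065]), (0.45, [0.342, 0.226, 0.068])]
start_pad [(0.81, [0.652, -0.059, 0.069]), (0.8, [0.315, -0.281, 0.073]), (0.77, [0.321, -0.509, 0.072]), (0.63, [0.301, 0.331, 0.073])]
reset_key [(0.53, [0.201, -0.244, 0.065]), (0.42, [0.624, 0.05, 0.062]), (0.38, [0.347, 0.222, 0.064])]
bell [(0.71, [0.52, -0.297, -0.0])]
stamp [(0.63, [0.526, 0.284, 0.004])]
scene [[478.62911781   0.         319.57200549]
 [  0.         478.629
[... 212 characters left out ...]
85, [0.326, 0.279, -0.003]), (0.73, [0.76, -0.183, 0.0]), (0.61, [0.252, -0.258, -0.002])]
reset_top [(0.63, [0.206, -0.246, 0.06]), (0.62, [0.344, 0.224, 0.056]), (0.56, [0.399, -0.431, 0.062]), (0.55, [0.627, 0.055, 0.065])]
start_pad [(0.8, [0.304, 0.333, 0.071]), (0.73, [0.639, 0.005, 0.004]), (0.69, [0.65, -0.061, 0.072]), (0.69, [0.313, -0.279, 0.068]), (0.61, [0.326, -0.51, 0.071]), (0.5, [0.527, 0.285, -0.004]), (0.32, [0.416, -0.017, -0.0])]
reset_key [(0.71, [0.428, -0.089, 0.026]), (0.62, [0.625, 0.057, 0.06]), (0.53, [0.353, 0.222, 0.058]), (0.46, [0.405, -0.416, 0.056]), (0.33, [0.645, -0.021, 0.066])]
bell [(0.79, [0.519, -0.297, -0.002])]
stamp [(0.69, [0.524, 0.284, -0.002])]
```

View pics/top0.png

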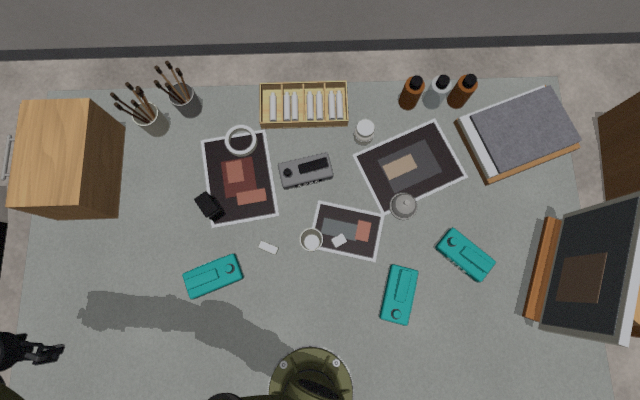

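View pics/scene0.png

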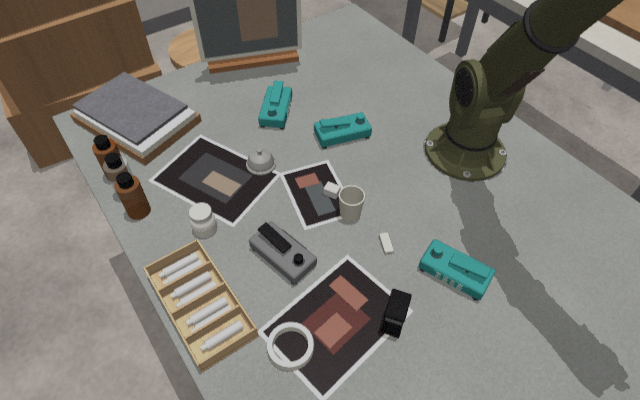

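```bash
cat > h.py <<'E'
import numpy as np,cv2
def proj(c,P): return cv2.projectPoints(np.array(P,float),c['rvec'],c['tvec'],c['camera_matrix'],None)[0][:,0]
def world(P,x,y,yaw):
    P=np.array(P,float);cs,s=np.cos(yaw),np.sin(yaw)
    return np.c_[x+cs*P[:,0]-s*P[:,1],y+s*P[:,0]+cs*P[:,1],P[:,2]]
def overlay(c,name,x,y,yaw,half,k,tilt=0.):
    u0=proj(c,[[x,y,.04]])[0]-half; u0=u0.astype(int)
    im=c['pixels'][u0[1]:u0[1]+2*half[1],u0[0]:u0[0]+2*half[0],::-1]
    im=cv2.resize(im,None,fx=k,fy=k,interpolation=cv2.INTER_CUBIC)
    a=np.linspace(0,2*np.pi,24)
    th=.15-tilt
    bar=[(sx*.015,-.025+sy*.045,.065-sy*.045*np.sin(th)) for sx,sy in((-1,-1),(1,-1),(1,1),(-1,1))]
    for L,col in(([(-.04,-.08,.042),(.04,-.08,.042),(.04,.08,.042),(-.04,.08,.042)],(0,0,255)),(np.c_[.011*np.cos(a),.055+.011*np.sin(a),0*a+.062],(0,255,0)),(bar,(255,255,0)),([(-.04,-.08,0),(.04,-.08,0),(.04,.08,0),(-.04,.08,0)],(255,0,255))):
        p=(proj(c,world(L,x,y,yaw))-u0+.5)*k
        cv2.polylines(im,[p.astype(np.int32)],True,col,1)
    cv2.imwrite(name,im)
E
python3 - <<'E'
from plant import arm
from h import *
for n in('top','scene'):
    c=arm.camera(n); overlay(c,f'pics/{n}1.png',.6375,0,.185,np.array([50,40]),8)
E
```

```text
(no output)
```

View pics/top1.png

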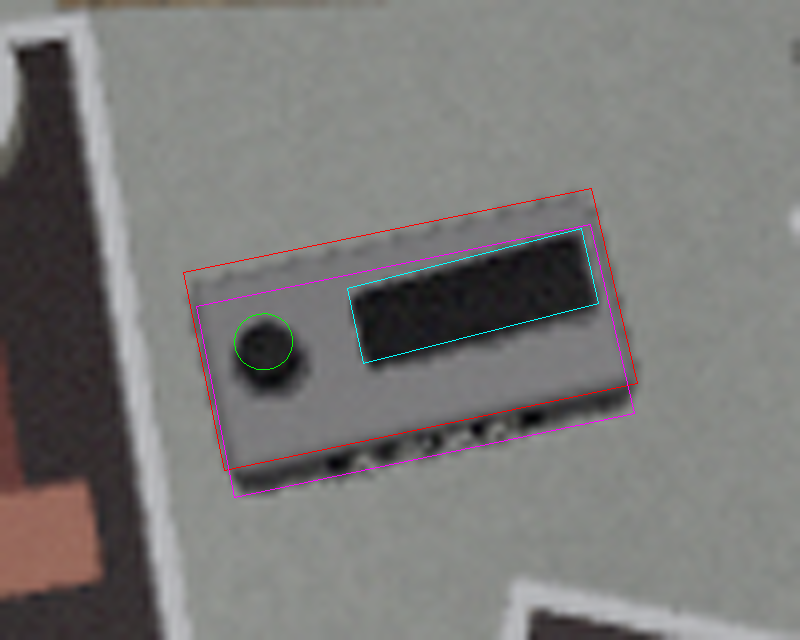

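View pics/scene1.png

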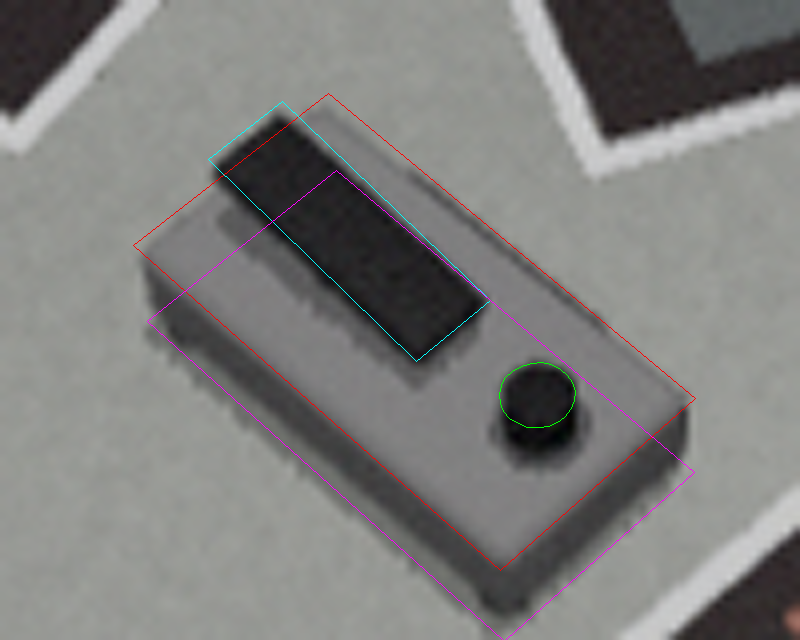

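jog_arm(motion=[[-4.1,-2.8,0,0.1],[-8.2,-5.6,0,0.25],[-12.4,-8.4,0,0.4],[-16.6,-11.2,0,0.55],[-21,-14,0,0.7]], hand=1, grip_force=20)

```text
t: 1.42
eef_pos: [0.3403, 0.4039, 0.3041]
tool_rot: [3.141, -0.0, 2.148]
contact_force: [0.8, -0.2, 0.5]
grip_width: 0.003
```

```bash
cat > go.py <<'E'
import sys,numpy as np
from scipy.spatial.transform import Rotation as R
from plant import arm
s=arm.read_state();p=np.array(s['eef_pos']);r=s['tool_rot'];M=R.from_euler('xyz',r).as_matrix()
def to(x,y,z,yaw=1.756):
    print('->',(M.T@(np.array([x,y,z])-p)*100).round(2),'spin',round(r[2]-yaw,3))
print('t',round(s['t'],2),p.round(4),np.round(r,4),'F',np.round(s['contact_force'],2),'g',round(s['grip_width'],3),'ext',arm.tip_extent)
to(*map(float,sys.argv[1:4]))
E
python3 go.py .626 .053 .2
```

```text
t 1.43 [0.3403 0.4039 0.3041] [ 3.1410e+00 -3.0000e-04  2.1482e+00] F [ 0.77 -0.2   0.54] g 0.003 ext 0.0726
-> [-45.     4.78  10.4 ] spin 0.392
```

jog_arm(motion=[[-5.5,0.6,0,0.08],[-11,1.2,0,0.16],[-16.5,1.8,0,0.24],[-22,2.3,0,0.32],[-27.5,2.9,0,0.39]])

```text
t: 2.05
eef_pos: [0.5158, 0.1899, 0.3042]
tool_rot: [3.141, -0.0, 1.761]
contact_force: [0.1, 1.2, -0.0]
grip_width: 0.001
```

```bash
python3 go.py .626 .053 .2
```

```text
t 2.05 [0.5158 0.1899 0.3042] [ 3.1410e+00 -3.0000e-04  1.7607e+00] F [ 0.14  1.19 -0.03] g 0.001 ext 0.0726
-> [-15.53   8.23  10.42] spin 0.005
```

jog_arm(motion=[[-4,2.1,2.5,0],[-8,4.2,5,0],[-12,6.4,8,0],[-15.5,8.2,11,0.005],[-15.5,8.2,13,0.005]])

```text
t: 2.68
eef_pos: [0.6261, 0.0506, 0.1722]
tool_rot: [-3.141, 0.002, 1.753]
contact_force: [-1.3, 0.5, -0.9]
grip_width: -0.0
```

```bash
python3 go.py .626 .053 .139
python3 - <<'E'
from plant import arm
from h import *
for n in('top','scene'):
    c=arm.camera(n); overlay(c,f'pics/{n}2.png',.636,-.001,.185,np.array([50,40]),8)
E
```

```text
t 2.67 [0.6261 0.0506 0.1722] [-3.1410e+00  2.3000e-03  1.7526e+00] F [-1.26  0.53 -0.85] g -0.0 ext 0.0726
-> [0.25 0.03 3.32] spin -0.003
```

View pics/top2.png

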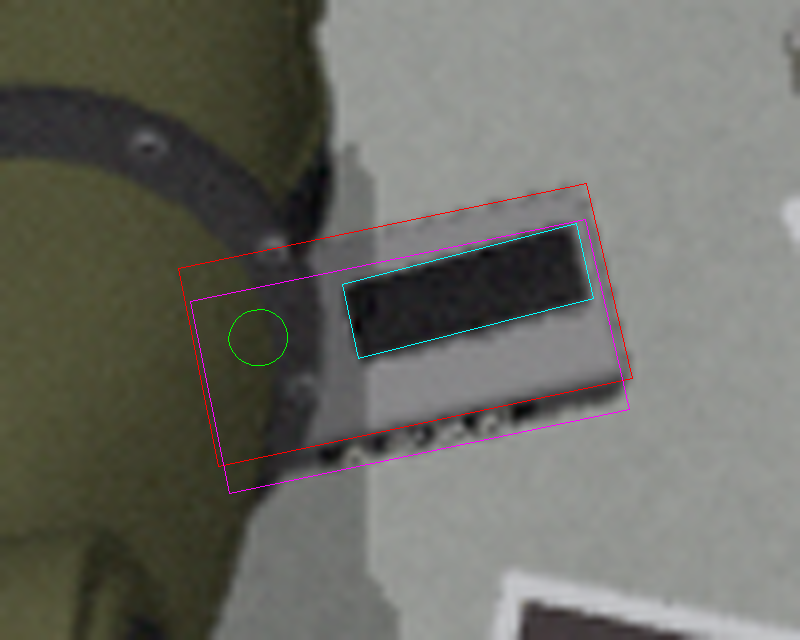

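View pics/scene2.png

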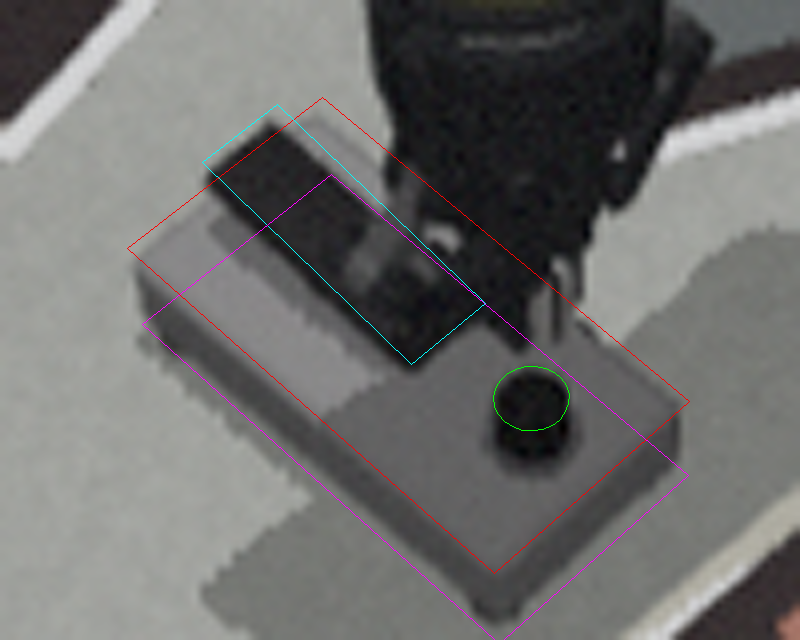

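```bash
python3 go.py .626 .053 .139
```

```text
t 2.77 [0.6239 0.054  0.1713] [-3.1370e+00 -4.0000e-04  1.7565e+00] F [-0.04  1.   -0.62] g 0.001 ext 0.0726
-> [-0.14  0.2   3.23] spin 0.001
```

jog_arm(motion=[[0,0.2,1.5,0],[0,0.2,2.7,0],[0,0.2,3.2,0],[0,0.2,3.2,0]])

```text
t: 3.28
eef_pos: [0.6267, 0.0554, 0.1417]
tool_rot: [-3.141, 0.0, 1.758]
contact_force: [0.6, 0.5, 0.5]
grip_width: -0.0
```

```bash
python3 go.py .626 .053 .1235
python3 - <<'E'
from plant import arm
from h import *
for n in('scene',):
    c=arm.camera(n); overlay(c,f'pics/{n}3.png',.636,-.001,.185,np.array([50,40]),8)
E
```

```text
t 3.27 [0.6267 0.0554 0.1417] [-3.1412  0.      1.7582] F [0.64 0.48 0.52] g -0.0 ext 0.0726
-> [-0.22 -0.11  1.82] spin 0.002
```

View pics/scene3.png

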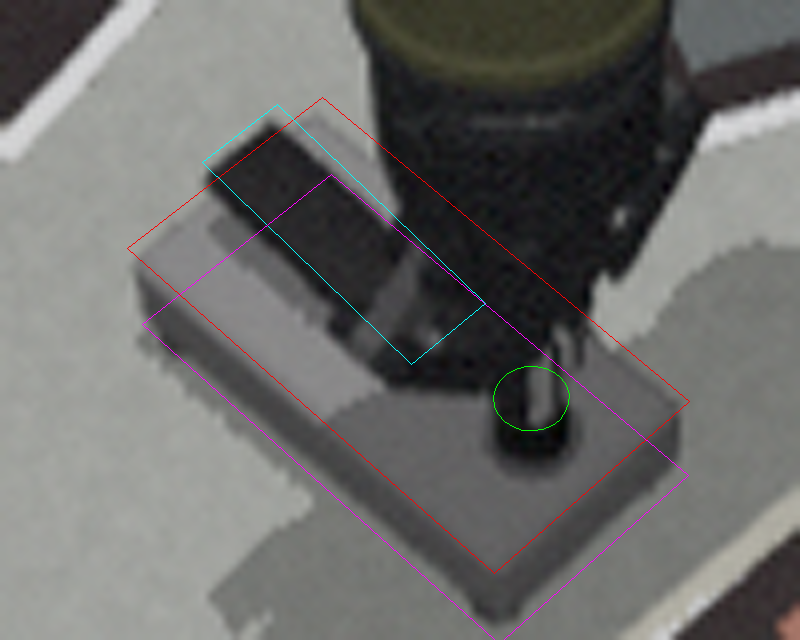

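Run:
```python
from plant import arm
from h import *
c=arm.camera('scene'); u=proj(c,[[.636,0,.08]])[0].astype(int)
im=c['pixels'][u[1]-90:u[1]+50,u[0]-70:u[0]+90,::-1]
im=cv2.convertScaleAbs(im,alpha=2.2,beta=15)
cv2.imwrite('pics/s4.png',cv2.resize(im,None,fx=4,fy=4,interpolation=cv2.INTER_CUBIC))
s=arm.read_state();p=s['eef_pos'];print(u,proj(c,[p,p-[0,0,.0726]]))
```

```text
[281 238] [[297.13463654 237.63849302]
 [297.97759275 255.41232983]]
```

View pics/s4.png

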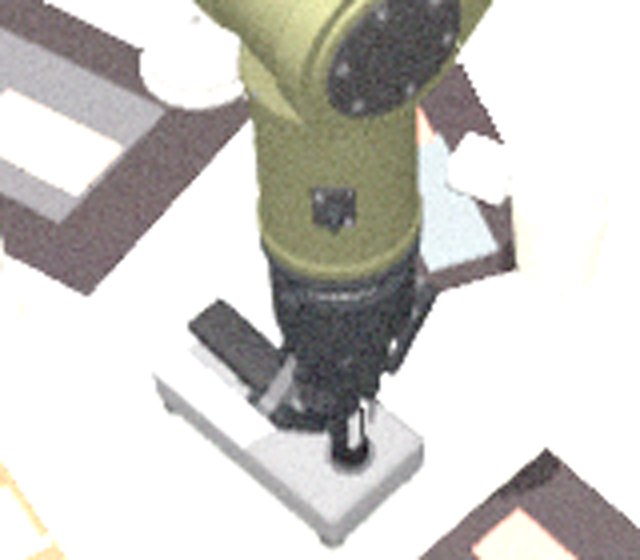

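jog_arm(motion=[[-0.1,-0.1,0.8,0],[-0.1,-0.1,1.4,0],[-0.1,-0.1,1.8,0],[-0.1,-0.1,1.8,0]])

```text
t: 3.88
eef_pos: [0.6265, 0.0539, 0.1241]
tool_rot: [3.141, 0.0, 1.758]
contact_force: [-0.4, -0.4, 7.1]
grip_width: -0.0
```

```bash
for i in 1 2 3; do python3 go.py .626 .053 .1235; python3 -c "
from plant import arm
import cv2
c=arm.camera('scene');cv2.imwrite('pics/s5.png',cv2.resize(c['pixels'][188:308,211:371,::-1],None,fx=5,fy=5,interpolation=cv2.INTER_CUBIC))"; done
```

```text
t 3.88 [0.6265 0.0539 0.1241] [3.1406e+00 2.0000e-04 1.7577e+00] F [-0.41 -0.35  7.14] g -0.0 ext 0.0726
-> [-0.08 -0.07  0.06] spin 0.002
t 3.92 [0.6265 0.0539 0.1243] [3.1405e+00 2.0000e-04 1.7577e+00] F [-0.07 -0.17  6.48] g 0.002 ext 0.0726
-> [-0.08 -0.07  0.08] spin 0.002
t 3.98 [0.6265 0.0539 0.1244] [3.1405e+00 2.0000e-04 1.7576e+00] F [0.28 0.23 6.68] g 0.002 ext 0.0726
-> [-0.08 -0.07  0.09] spin 0.002
```

View pics/s5.png

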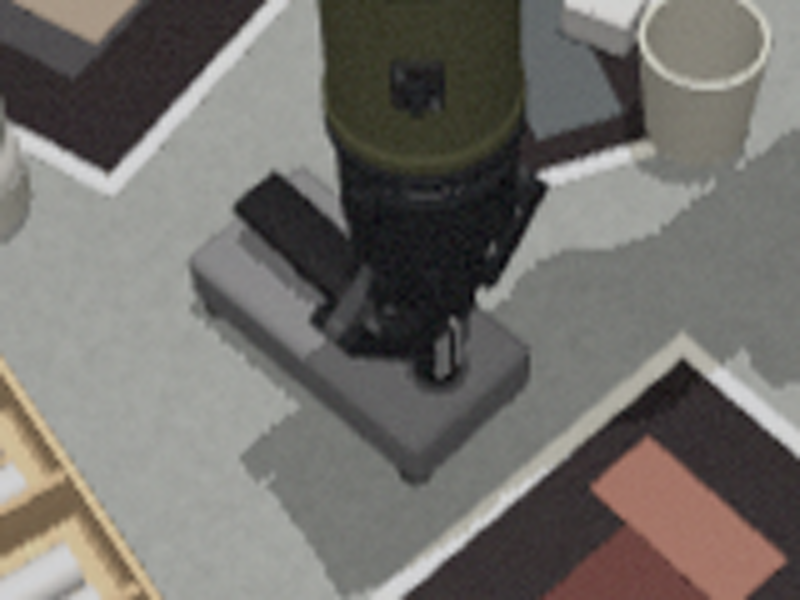

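jog_arm(motion=[[0,0,-2,0],[0,0,-5,0],[-4,0,-5,0],[-8,-0.1,-5,0],[-11.6,-0.1,-5,0]])

```text
t: 4.65
eef_pos: [0.6464, -0.0617, 0.1735]
tool_rot: [-3.141, 0.0, 1.758]
contact_force: [0.1, -0.5, 0.9]
grip_width: -0.0
```

jog_arm(motion=[[0,0,0,0],[0,0,0,0]])

```text
t: 4.9
eef_pos: [0.6463, -0.0594, 0.1733]
tool_rot: [-3.141, -0.001, 1.758]
contact_force: [-0.7, 0.9, -0.2]
grip_width: 0.002
```

```bash
python3 go.py .6472 -.0607 .15
python3 - <<'E'
from plant import arm
from h import *
for n in('top','scene'):
    c=arm.camera(n); overlay(c,f'pics/{n}6.png',.636,-.001,.185,np.array([50,40]),8)
E
```

```text
t 4.9 [ 0.6463 -0.0594  0.1733] [-3.1407e+00 -1.2000e-03  1.7579e+00] F [-0.72  0.91 -0.19] g 0.002 ext 0.0726
-> [-0.15  0.07  2.33] spin 0.002
```

View pics/scene6.png

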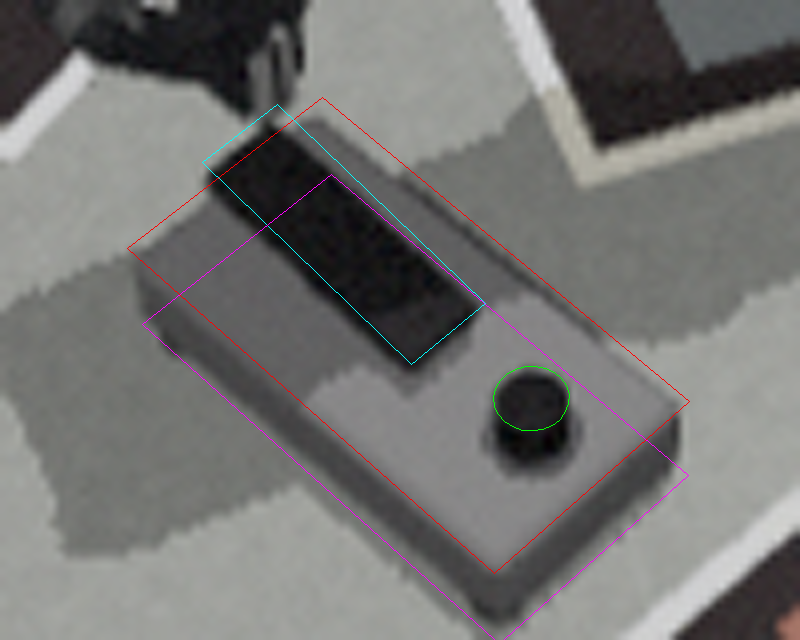

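View pics/top6.png

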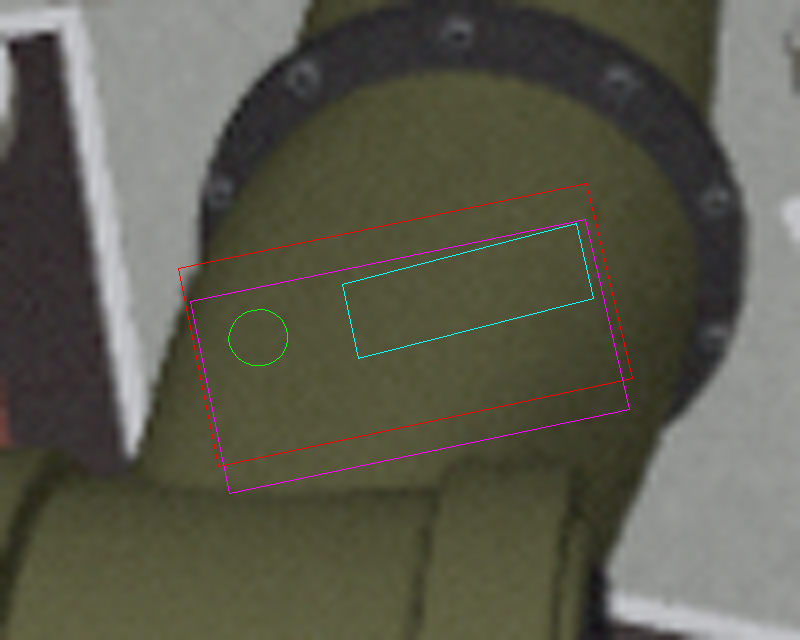

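jog_arm(motion=[[0,0,1.5,0],[0,0,2.5,0],[0,0,3.3,0],[0,0,3.8,0],[0,0,3.8,0]])

```text
t: 5.62
eef_pos: [0.6465, -0.0602, 0.1355]
tool_rot: [-3.141, -0.0, 1.757]
contact_force: [-0.1, -0.5, -0.4]
grip_width: -0.005
```

```bash
python3 go.py .6472 -.0607 .132
```

```text
t 5.62 [ 0.6465 -0.0602  0.1355] [-3.1411e+00 -1.0000e-04  1.7575e+00] F [-0.14 -0.51 -0.35] g -0.005 ext 0.0726
-> [-0.06  0.06  0.35] spin 0.001
```

jog_arm(motion=[[0,0,0.2,0],[0,0,0.3,0],[0,0,0.3,0]])

```text
t: 6.0
eef_pos: [0.6469, -0.0601, 0.1334]
tool_rot: [3.141, 0.0, 1.758]
contact_force: [-1.6, 0.4, 3.7]
grip_width: 0.003
```

```bash
python3 go.py .6472 -.0607 .132;  python3 - <<'E'
from plant import arm
from h import *
for n in('scene',):
    c=arm.camera(n); overlay(c,f'pics/{n}7.png',.636,-.001,.185,np.array([50,40]),8,tilt=.3)
E
```

```text
t 6.0 [ 0.6469 -0.0601  0.1334] [3.1408 0.     1.7578] F [-1.59  0.38  3.67] g 0.003 ext 0.0726
-> [-0.07  0.02  0.14] spin 0.002
```

View pics/scene7.png

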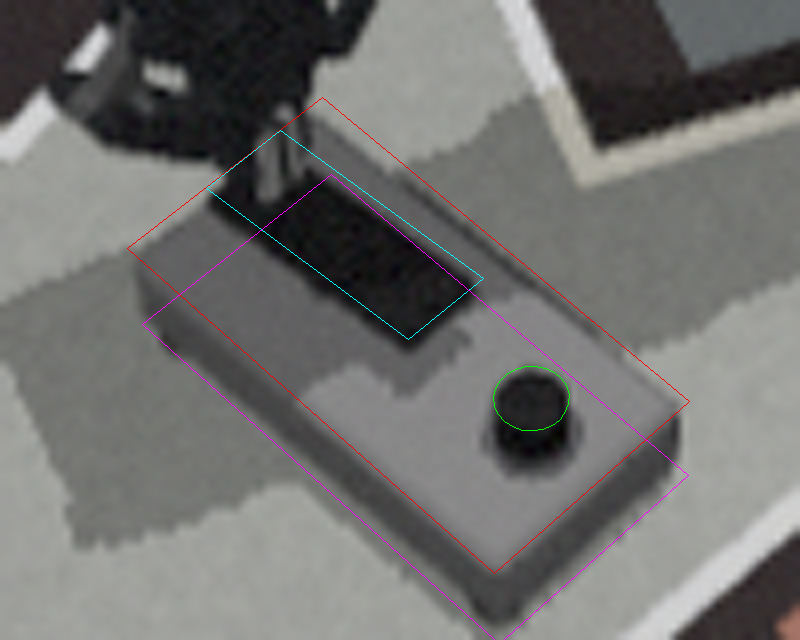

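jog_arm(motion=[[0,0,0.15,0],[0,0,0.25,0],[0,0,0.25,0]])

```text
t: 6.42
eef_pos: [0.6469, -0.0601, 0.1311]
tool_rot: [3.141, 0.0, 1.758]
contact_force: [-1.1, -0.6, 8.2]
grip_width: -0.0
```

```bash
python3 go.py .6472 -.0607 .132;  python3 - <<'E'
from plant import arm
from h import *
for n in('scene',):
    c=arm.camera(n); overlay(c,f'pics/{n}8.png',.636,-.001,.185,np.array([50,40]),8,tilt=.3)
E
```

```text
t 6.42 [ 0.6469 -0.0601  0.1311] [3.1406e+00 1.0000e-04 1.7578e+00] F [-1.06 -0.61  8.19] g -0.0 ext 0.0726
-> [-0.07  0.02 -0.09] spin 0.002
```

View pics/scene8.png

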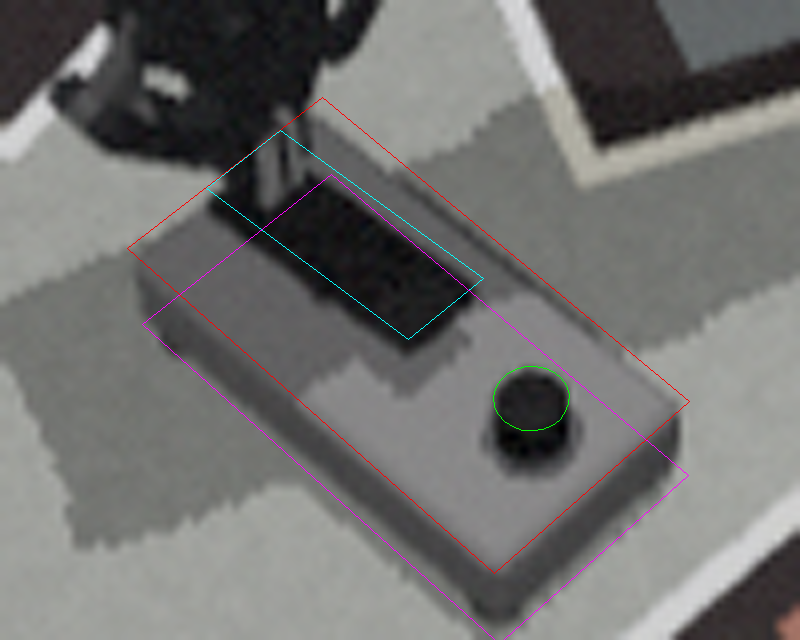

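jog_arm(motion=[[0,0,0,0],[0,0,-1.5,0],[0,0,-5,0],[0,0,-10,0],[0,0,-15,0]])

```text
t: 7.1
eef_pos: [0.6463, -0.06, 0.2823]
tool_rot: [-3.141, -0.0, 1.758]
contact_force: [0.2, -0.4, -0.3]
grip_width: -0.001
```

jog_arm(motion=[[5.5,-2,0,0],[11,-4,0,0],[16.5,-6,0,0],[22,-8,0,0],[26,-9,0,0]])

```text
t: 7.72
eef_pos: [0.508, 0.181, 0.2811]
tool_rot: [-3.141, -0.001, 1.76]
contact_force: [0.4, -0.5, 1.0]
grip_width: 0.002
```

jog_arm(motion=[[0,0,0,0],[0,0,0,0]])

```text
t: 7.98
eef_pos: [0.5101, 0.1779, 0.2808]
tool_rot: [3.141, 0.001, 1.757]
contact_force: [0.2, -0.3, -0.2]
grip_width: -0.0
```

```bash
python3 go.py .6472 -.0607 .132;  python3 - <<'E'
from plant import arm
from h import *
for n in('top','scene',):
    c=arm.camera(n); overlay(c,f'pics/{n}9.png',.636,-.001,.185,np.array([50,40]),8,tilt=.3)
    for t in('timer','start_pad','reset_top'):
        print(n,t,[(round(d['p'],2),np.round(d['point'],3)) for d in arm.place_of(c,t) if d['point'][0]>.55])
E
```

```text
t 7.97 [0.5101 0.1779 0.2808] [3.1411e+00 7.0000e-04 1.7575e+00] F [ 0.22 -0.32 -0.22] g -0.0 ext 0.0726
-> [-25.98   9.03  14.9 ] spin 0.001
top timer [(0.93, array([ 0.635,  0.   , -0.003]))]
top start_pad [(0.8, array([ 0.649, -0.06 ,  0.06 ]))]
top reset_top [(0.41, array([0.631, 0.051, 0.063]))]
scene timer [(0.62, array([ 0.635, -0.   ,  0.002]))]
scene start_pad [(0.93, array([ 0.647, -0.062,  0.06 ]))]
scene reset_top [(0.52, array([0.628, 0.059, 0.063]))]
```

View pics/scene9.png

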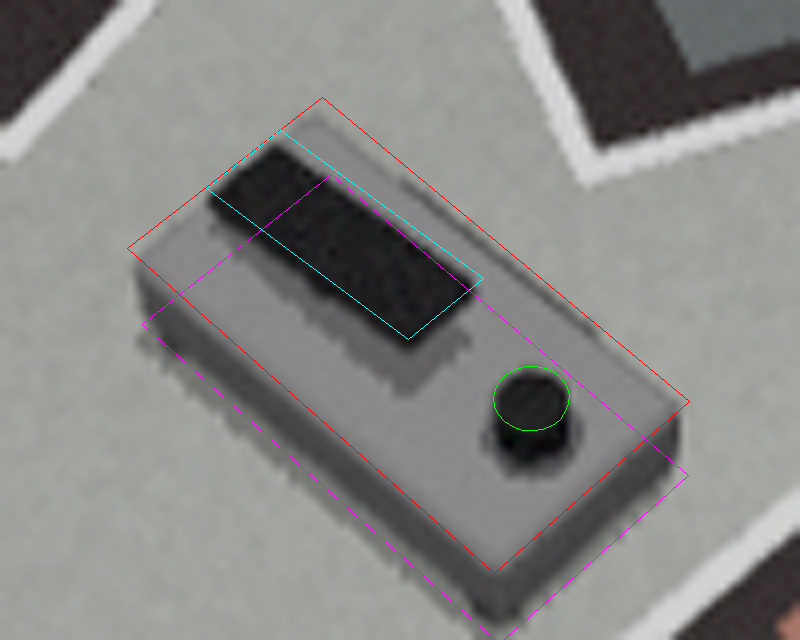

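View pics/top9.png

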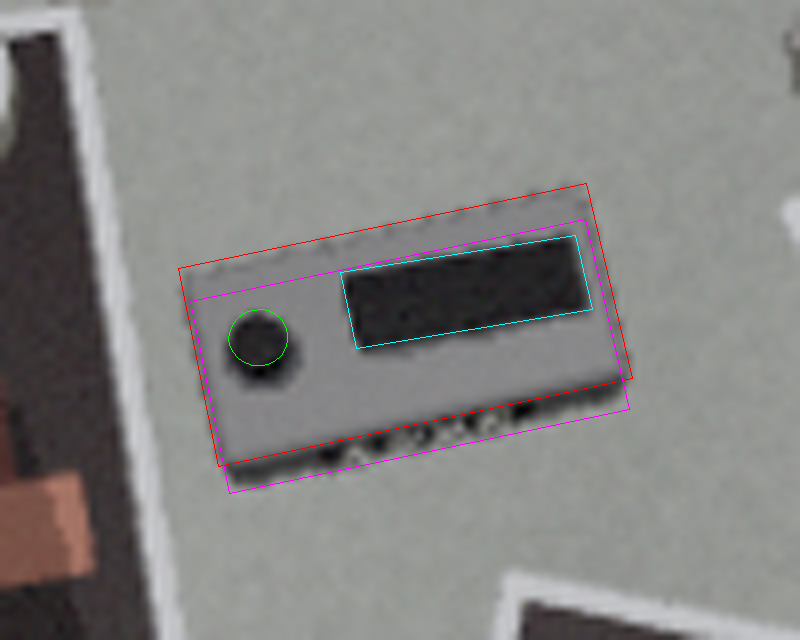

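```bash
python3 -c "
from plant import arm
arm.sign_off()"
```

```text
the job is handed in; nothing more can be done
```

The timer's reset key was pressed and released, then the start bar was pressed down to its stop. The hand is now clear, and I signed the job off at about 8 s of the 40 s allowed; no verdict is reported.

- **Reset key:** I pressed the grey timer's key with the shut fingertips. The wrist force was about 6.5–7 N, which means roughly 10–11 mm of its 14 mm travel. A picture after I lifted off shows it back up.
- **Start bar:** I pressed the raised end until the force reached 8.2 N. That is well above the bar's friction, so it was against the stop.
- **Last checks:** Both cameras place the start pad at 60 mm, as expected for fully down, and the reset key top at about 63 mm. The timer is within about 2 mm of where it stood, and the wrist force is near zero. The top view matches the running-tilt outline. The scene view is about 1 px off, the same offset it showed before the press, so I put that down to calibration.

I did not measure the bell, stamp or other objects again at the end. The arm's planned path stayed clear of them, and no contact force showed apart from the two presses.

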